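Restack the wax box, lid it and latch it

ROBOT

A 6-joint arm with a two-finger parallel gripper is mounted at the origin on the work surface. World frame = base frame: x ahead of the robot, y to its left, z up, the work surface at z = 0. Lengths are in m, angles in degrees, forces in N, time in s.
With the tool pointing down it reaches from about 0.35 to 0.8 m from the base axis. Payload 7.3 kg.
Tool frame: the origin (TCP) lies between the finger pads; the fingertips stand 14 mm ahead of it and the grasp point (between the pads) lies 5 mm behind it; z points along the fingers, y is the line along which they close (so a half turn about z gives the same grasp; the last joint's range is limited). The gripper opens to 85 mm and grips with 20 to 120 N. Pads are 22 mm wide; open, the fingers measure 114 mm over their backs; the gripper's body (76 mm by 85 mm) begins 54 mm behind the grasp point. The pads swing forward as they close: fully open they stand 13 mm farther back than shut.
Start: joints at [68.125, 19.595, 87.324, -0, 73.075, -8.365], TCP at [0.123, 0.51, 0.245] pointing down, gripper open.
Joint ranges: [-145.02, 145.02], [-44.19, 115.74], [2.07, 154.8], [-57.11, 237.11], [16.16, 152.29], [-177.93, 177.93]. Speed limits (degrees/s): [147.25, 147.25, 180, 180, 180, 180].

INTERFACE

Orientations are given as a 3x3 rotation matrix whose columns are the frame's x, y, z axes.
In Python, from station import manip, optics gives the robot as it stands.
- The arm moves only by the tool apply_moves, never from a script. Its argument "targets" is text: rows parted by semicolons, each of 7 numbers parted by spaces: the shift along the world's x, y, z normalised to -1 to 1, where 1 is 0.04 m, then the turn, a rotation vector about the world's x, y, z normalised to -1 to 1, where 1 is 5 degrees, then the closure in counts, from 0 (fully open) to 255 (shut). In form: tx ty tz rx ry rz claw; .... A call has 1 to 8 rows; each row shifts and turns the commanded pose from where the row before left it; what a row does not reach is not made up. A row lasts 1/12 s, in which the tool goes at most 41.7 mm and 7.16 degrees, less where a joint would pass 70% of its speed; a pose out of reach is approached as far as the arm can. A call with a number of a shift or a turn outside -1 to 1 is refused whole. A call with a gripper value outside its range is refused whole. The fingers move at their own pace and stop on an object; the grip force is fixed at half the most. Time passes only in rows, so rows that do not move let the fingers close. It gives the time, the measured TCP pose, the force, the opening and the grip force at its end, in the units of the state.
- manip.get_obs(): the state, without advancing time (a new reading comes with each control period).
- optics.capture(name): name is "scene" or "top" or "wrist"; returns a dict with "image" (400x640x3 uint8, red, green, blue), "intrinsics" (3x3 intrinsics, pixels), "dist" ([k1, k2, p1, p2, k3] as OpenCV has them; the pictures are not rectified), "extrinsics" (4x4, takes a point from world to camera coordinates). Camera axes: x right, y up, looking along -z (the intrinsics and any distortion apply to the point x, -y, -z); pixel columns grow to the right and rows downward; lengths in m; the calibration is good to about 2 mm. A picture is of the moment at which its call begins. There is no depth.
- manip.hand_in(): hands the job in; it is judged then, once.
The state is a dict: "time": time; "q": joint angles; "dq": joint speeds; "joint_torque": joint torques, N m; "eef_pos": TCP position; "tcp_rot": TCP orientation; "ft_force": force on the tool from outside, world axes, zero at the start; "moment": the same for the moment, N m; "gripper_width": finger opening in m; "grasp_force": force on a finger pad.
Only numpy, scipy, OpenCV 4.12 (cv2) and the standard library are available. Lean on these libraries where they do the work, as an engineer would, in place of code of your own. Each camera call takes 0.05 s, during which the arm holds its last target. There are 200 camera calls.

TASK

Put the wax blanks away: lay the purple blank, now stacked on the blue one, and the green blank from the bench on the floor of the dark wooden box beside the blue, so that all three lie below the red fill line. Then put the lid on so that it sits fully home, and swing the brass turn-button round over the lid to lock it. Leave the jar, the file and the steel block where they are.

Things in the scene. Friction and masses are not known exactly. Their poses are not given: they have to be found in the camera images.
- box: open dark wooden box, fixed, on either side of the bench: 146 (x) x 202 (y) x 48 mm high, walls 6 mm; undivided inside 134 (x) x 190 (y) mm, floor 5 mm above the bench, red fill line on the inner walls at 39 mm. Origin: centre of its underside; z up. A 26 x 26 mm post, 50 mm high, against the outside of its -x wall at (-86, -50) mm carries the turn-button.
- box_rim (a point): centre of the box's mouth, level with its rim, 48 mm above the bench
- lid: loose dark wooden lid, about 220 g: plate 146 (x) x 202 (y) mm, from z = 8 to 14 mm, outline as the box; under it a rounded lip 126 x 182 mm, 8 mm deep, enters the box with 4 mm play each side. Origin: centre of the lip's underside, on the bench at first; z up. Seated: plate flat on the rim, origin 40 mm directly above the box's, x along the box's x (a half turn fits too).
- lid_handle (a point): brass bar handle in the middle of the lid, 44 (lid x) x 16 (lid y) mm, from z = 14 to 46 mm in the lid's frame; this point is on the middle of the lid at z = 36 mm
- blue: a carving-wax blank, a rigid blue block 62 (its x) x 34 (its y) x 26 (its z) mm, about 60 g; origin at the centre of its underside, z up through its 26 mm height. Lies on the floor of the box from the start, its length roughly along the box's x.
- purple: a carving-wax blank, a rigid purple block 62 (its x) x 34 (its y) x 26 (its z) mm, about 60 g; origin at the centre of its underside, z up through its 26 mm height. At first it lies on top of the blue blank, so its top is 57 mm above the bench, above the rim; its length is within 0.3 rad of the box's x.
- green: a carving-wax blank, a rigid green block 62 (its x) x 34 (its y) x 26 (its z) mm, about 60 g; origin at the centre of its underside, z up through its 26 mm height. At first on the bench near the robot, between box and lid.
- blue_centre (a point): middle of the blue blank
- purple_centre (a point): middle of the purple blank
- green_centre (a point): middle of the green blank
- latch (a joint): brass turn-button on the post: a bar 14 mm wide, 8 mm thick, reaching 43 mm from its upright axis; stays where left (friction about 0.05 N m). Underside 56.5 mm above the bench, 2.5 mm over a seated lid's plate. In rad: 0 = bar along the box's +y, clear of the lid; pi/2 = along the box's +x, over the lid. Turns -0.4 to 1.65, starts -0.35 to 0.
- latch_knob (a point): the turn-button's upright round brass knob, 12 mm in diameter, 34 mm from the axis, standing from 64.5 to 92.5 mm above the bench; this point lies on its axis 78.5 mm above the bench
- latch_pivot (a point): the turn-button's axis, at the bar's underside; at (-87, -50) mm in the box frame
- jar: amber jar with brass lid, 56 mm in diameter, 60 mm high; origin under its centre; leave it
- file: file lying on the bench, 172 mm long, wooden handle 18 mm thick; origin under the bar near its middle, blade towards its +x; leave it
- bench_block: steel block 64 x 64 x 20 mm; origin under its centre; leave it

How it is judged (in metres and radians):
On the way, in this order (a step that is already met when the one before it is completed fails the run):
1. the blue, purple and green blanks all lie on the floor of the box, let go (z of blue_centre in the frame of box between 0.01 and 0.027 m and x of blue_centre in the frame of box between -0.067 and 0.067 m and y of blue_centre in the frame of box between -0.095 and 0.095 m and z of purple_centre in the frame of box between 0.01 and 0.027 m and x of purple_centre in the frame of box between -0.067 and 0.067 m and y of purple_centre in the frame of box between -0.095 and 0.095 m and z of green_centre in the frame of box between 0.01 and 0.027 m and x of green_centre in the frame of box between -0.067 and 0.067 m and y of green_centre in the frame of box between -0.095 and 0.095 m and linear speed of each of purple, green below 0.02 m/s and contact force between the fingers and purple below 0.05 N and contact force between the fingers and green below 0.05 N), for 0.2 s.
2. the lid sits fully home on the box (z of lid in the frame of box between 0.036 and 0.0425 m and horizontal distance between lid and box below 0.008 m and angle between lid's own z axis and vertical below 0.025 rad and angle between the x axis of lid and the x axis of box, either way round below 0.1 rad), for 0.2 s.
3. the turn-button is swung over the seated lid (all of step 2 and value of joint latch above 1.3 rad), for 0.2 s.
At the end, for the whole second after the job is handed in: Blanks on the box floor (centres 10 to 27 mm above its underside, inside the walls); lid origin 36 to 42.5 mm above the box's, within 8 mm sideways, tilt under 0.025 rad, turned within 0.10 rad; turn-button past 1.3 rad; lid and blanks under 20 mm/s, lid released; jar, file, block unmoved (20 mm) (all of step 3 and z of blue_centre in the frame of box between 0.01 and 0.027 m and x of blue_centre in the frame of box between -0.067 and 0.067 m and y of blue_centre in the frame of box between -0.095 and 0.095 m and z of purple_centre in the frame of box between 0.01 and 0.027 m and x of purple_centre in the frame of box between -0.067 and 0.067 m and y of purple_centre in the frame of box between -0.095 and 0.095 m and z of green_centre in the frame of box between 0.01 and 0.027 m and x of green_centre in the frame of box between -0.067 and 0.067 m and y of green_centre in the frame of box between -0.095 and 0.095 m and linear speed of each of lid, blue, purple, green below 0.02 m/s and contact force between the fingers and lid below 0.05 N); the robot touches nothing.
It fails at once if the jar is moved by more than 20 mm (distance of jar from where it was at the start of the episode above 0.02 m).
It fails at once if the file is moved by more than 20 mm (distance of file from where it was at the start of the episode above 0.02 m).
It fails at once if the steel block is moved by more than 20 mm (distance of bench_block from where it was at the start of the episode above 0.02 m).
It also fails if it takes over 72 s, if anything falls off the work surface, if the arm or the gripper's body presses on something with over 40 N, if the wrist force passes 120 N, or if a joint passes its speed limit or range.

## Working session

There is one attempt and no reset: what is moved stays moved. The work goes in short steps, Python scripts to look and compute and a tool call to move; the robot and the scene stay as the last step left them, time stands still between calls to the robot, and variables do not carry over. Pictures are saved under pics/ and viewed, at most 10 in all, crops included, and the job is handed in when it is done.

Besides the shell and the picture viewer there is one more tool, called after "Call:" as name(argument=value, ...) on one line, values as JSON. apply_moves: Moves the arm, as the interface text tells. Its arguments: {"type":"object","properties":{"targets":{"type":"string"}},"required":["targets"]}

```bash
mkdir -p pics; ls
cat > h.py <<'E'
import numpy as np, cv2
from station import manip, optics
def cap(n,f=None):
    c=optics.capture(n)
    if f: cv2.imwrite('pics/'+f,c['image'][:,:,::-1])
    return c
def ray(c,uv,z):
    uv=np.array(uv,float).reshape(-1,1,2)
    p=cv2.undistortPoints(uv,np.array(c['intrinsics']),np.array(c['dist'])).reshape(-1,2)
    E=np.array(c['extrinsics']);R=E[:3,:3];t=E[:3,3]
    o=-R.T@t
    d=np.c_[p[:,0],-p[:,1],-np.ones(len(p))]@R
    z=np.broadcast_to(z,len(p))
    return o+d*((z-o[2])/d[:,2])[:,None]
def proj(c,P):
    P=np.atleast_2d(P).astype(float);E=np.array(c['extrinsics'])
    q=P@E[:3,:3].T+E[:3,3]; q=q*[1,-1,-1]
    return cv2.projectPoints(q,np.zeros(3),np.zeros(3),np.array(c['intrinsics']),np.array(c['dist']))[0].reshape(-1,2)
E
python3 - <<'E'
from h import *
import pickle
for n in ['top','scene']:
    c=cap(n,n+'0.png'); pickle.dump(c,open(n+'0.pkl','wb'))
    E=np.array(c['extrinsics']);print(n,-E[:3,:3].T@E[:3,3],E[:3,:3].round(2).tolist())
E
```

```text
pics
top [ 3.71057675e-01 -7.59123268e-04  1.26951085e+00] [[0.01, -1.0, 0.0], [0.99, 0.01, 0.13], [-0.13, 0.0, 0.99]]
scene [1.15281917 0.67085989 0.70246214] [[-0.73, 0.69, 0.01], [-0.39, -0.43, 0.82], [0.57, 0.59, 0.58]]
```

View pics/top0.png

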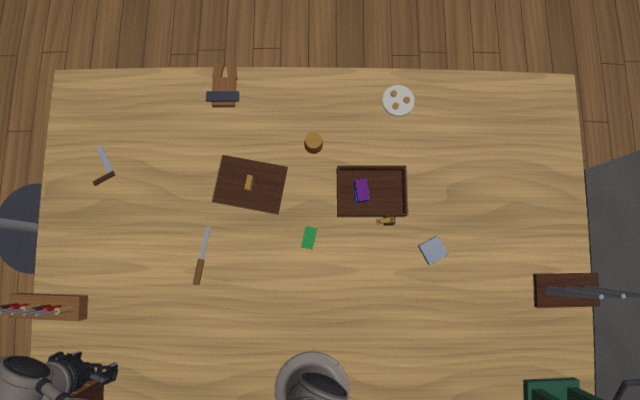

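View pics/scene0.png

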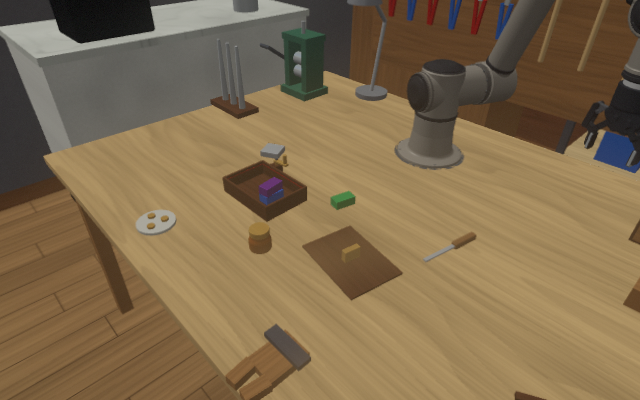

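The top view shows the box at about (337–407, 167–216) with the button at (386,221), purple on blue at (362,190), the lid centred at (250,184), green at (309,237), the jar at (313,143), the file at (203,255) and the block at (433,250).

Run:
```python
from h import *
import pickle
c=pickle.load(open('top0.pkl','rb'));im=c['image']
cv2.imwrite('pics/topz.png',cv2.resize(im[130:280,207:407+7],None,fx=3.8,fy=3.8,interpolation=cv2.INTER_CUBIC)[:,:,::-1])
hsv=cv2.cvtColor(im,cv2.COLOR_RGB2HSV)
for n,lo,hi,z in [('green',(60,120,60),(85,255,255),.026),('purple',(132,100,50),(155,255,255),.057)]:
    m=cv2.inRange(hsv,lo,hi);m[:100]=0;m[300:]=0;m[:,:200]=0;m[:,450:]=0
    p=cv2.findNonZero(m).reshape(-1,2);w=ray(c,p,z)[:,:2]
    r=cv2.minAreaRect((w*1000).astype(np.float32));print(n,len(p),r,p.mean(0))
for n,uv,z in [('boxcorn',[(337,167),(406,167),(407,216),(337,216)],.048),('lid',[(222,156),(287,166),(278,213),(213,203)],.014),('handle',[(249,183)],.04),('jar',[(314,137)],.06),('block',[(433,250)],.02),('knob',[(379,221)],.09),('file',[(203,255)],.01)]:
    print(n,ray(c,uv,z)[:,:2].round(3).tolist())
```

```text
green 218 ((434.5775146484375, 12.397188186645508), (30.900732040405273, 58.13615798950195), 76.4307861328125) [308.68807339 237.05963303]
purple 276 ((569.220458984375, -138.89430236816406), (63.85772705078125, 35.940895080566406), 8.081475257873535) [361.9057971  189.79710145]
boxcorn [[0.637, -0.068], [0.639, -0.27], [0.495, -0.269], [0.494, -0.068]]
lid [[0.676, 0.275], [0.646, 0.079], [0.505, 0.104], [0.533, 0.297]]
handle [[0.589, 0.188]]
jar [[0.723, -0.001]]
block [[0.399, -0.35]]
knob [[0.477, -0.182]]
file [[0.38, 0.322]]
```

View pics/topz.png

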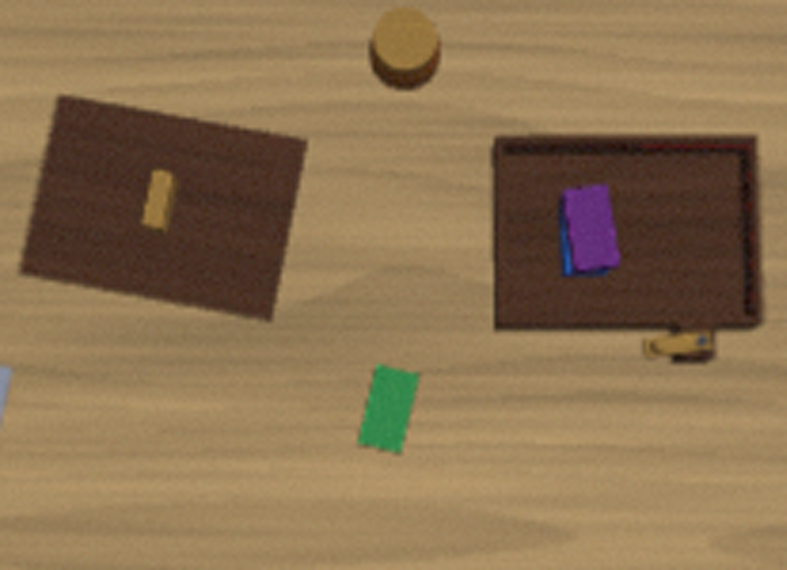

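The zoomed top view shows the box square to the world axes, blue just left of and below purple, and the button bar pointing along +y. Purple is yawed about +8°.

Run:
```python
from h import *
o=manip.get_obs();print(np.array(o['tcp_rot']).round(3).tolist(),o['eef_pos'],o['gripper_width'],o['time'],o['ft_force'])
import pickle
c=pickle.load(open('top0.pkl','rb'));im=c['image'];hsv=cv2.cvtColor(im,cv2.COLOR_RGB2HSV)
for n,lo,hi in [('blue',(100,120,50),(125,255,255))]:
    m=cv2.inRange(hsv,lo,hi);m[:160]=0;m[215:]=0;m[:,:340]=0;m[:,400:]=0
    p=cv2.findNonZero(m).reshape(-1,2);print(p.min(0),p.max(0)+1,ray(c,[p.min(0),p.max(0)+1],.03).round(3).tolist())
    print(ray(c,[(207+(565)/3.8,130+276/3.8),(207+560/3.8,130+200/3.8)],.031).round(3))
```

```text
[[-0.972, 0.234, -0.001], [0.234, 0.972, -0.001], [0.0, -0.001, -1.0]] [0.12249088 0.5101686  0.24470891] 0.08516244180525062 0.1 [-0.50513042 -0.10316854 -0.35753307]
[354 187] [367 203] [[0.581, -0.119, 0.03], [0.535, -0.157, 0.03]]
[[ 0.535 -0.123  0.031]
 [ 0.594 -0.12   0.031]]
```

Call:
apply_moves(targets="0.43 -0.69 -0.1 0 0 -1 0;0.43 -0.69 -0.1 0 0 -1 0;0.43 -0.69 -0.1 0 0 -1 0;0.43 -0.69 -0.1 0 0 -1 0;0.43 -0.69 -0.1 0 0 -1 0;0.43 -0.69 -0.1 0 0 -1 0;0.43 -0.69 -0.1 0 0 -1 0;0.43 -0.69 -0.1 0 0 -1 0")

```text
time: 0.77
eef_pos: [0.2605, 0.2882, 0.213]
tcp_rot: [[-0.591, 0.806, -0.0], [0.806, 0.591, -0.0], [-0.0, -0.0, -1.0]]
ft_force: [0.5, 0.1, -0.6]
gripper_width: 0.0854
grasp_force: 0.0
```

Call:
apply_moves(targets="0.43 -0.69 -0.1 0 0 -1 0;0.43 -0.69 -0.1 0 0 -1 0;0.43 -0.69 -0.1 0 0 -1 0;0.43 -0.69 -0.1 0 0 -1 0;0.43 -0.69 -0.1 0 0 -1 0;0.43 -0.69 -0.1 0 0 -1 0;0.43 -0.69 -0.1 0 0 -1 0;0.43 -0.69 -0.1 0 0 -1 0")

```text
time: 1.43
eef_pos: [0.3982, 0.0673, 0.181]
tcp_rot: [[0.066, 0.998, -0.0], [0.998, -0.066, 0.0], [0.0, -0.0, -1.0]]
ft_force: [0.2, 0.9, 0.0]
gripper_width: 0.0856
grasp_force: 0.0
```

Call:
apply_moves(targets="0.43 -0.69 -0.1 0 0 -1 0;0.43 -0.69 -0.1 0 0 -1 0;0 0 0 0 0 0 0;0 0 0 0 0 0 0")

```text
time: 1.77
eef_pos: [0.4324, 0.0125, 0.1727]
tcp_rot: [[0.236, 0.972, -0.001], [0.972, -0.236, 0.0], [-0.0, -0.001, -1.0]]
ft_force: [-0.6, 1.0, 0.6]
gripper_width: 0.0853
grasp_force: 0.0
```

```bash
cat >> h.py <<'E'
def blob(c,lo,hi,z):
    m=cv2.inRange(cv2.cvtColor(c['image'],cv2.COLOR_RGB2HSV),lo,hi)
    m=cv2.morphologyEx(m,cv2.MORPH_OPEN,np.ones((3,3),np.uint8))
    k=max(cv2.findContours(m,cv2.RETR_EXTERNAL,cv2.CHAIN_APPROX_NONE)[0],key=cv2.contourArea).reshape(-1,2)
    w=(ray(c,k,z)[:,:2]*1000).astype(np.float32)
    return cv2.contourArea(k.astype(np.float32)),cv2.minAreaRect(w),k.min(0),k.max(0)
def st():
    o=manip.get_obs();R=np.array(o['tcp_rot'])
    print('t',round(o['time'],2),'pos',np.round(o['eef_pos'],4),'yaw',round(np.degrees(np.arctan2(R[1,1],R[0,1])),2),'down',R[:,2].round(3),'w',round(o['gripper_width'],4),'gf',round(float(o['grasp_force']),1),'F',np.round(o['ft_force'],1),'q6',round(float(o['q'][5]),1))
E
python3 - <<'E'
from h import *
c=cap('wrist','w1.png');st()
print(blob(c,(60,120,40),(85,255,255),.026))
E
```

```text
t 1.82 pos [0.4317 0.0135 0.1728] yaw -13.55 down [-0.002  0.    -1.   ] w 0.0853 gf 0.0 F [-0.  -0.5 -0.2] q6 5.1
(1678.5, ((434.2791748046875, 10.135231018066406), (32.083595275878906, 59.882911682128906), 76.34794616699219), array([294, 178], dtype=int32), array([352, 208], dtype=int32))
```

View pics/w1.png

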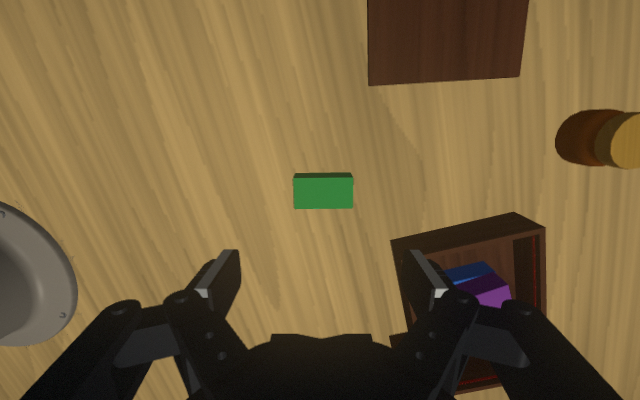

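The wrist view shows green at (323,193), centred and square between the open fingers. The box is at lower right.

Call:
apply_moves(targets="0.065 -0.065 -0.98 0 0 0 0;0 0 -0.98 0 0 0 0;0 0 -0.98 0 0 0 0;0 0 -0.98 0 0 0 0;0 0 0 0 0 0 0;0 0 0 0 0 0 0;0 0 0 0 0 0 255;0 0 0 0 0 0 255")

```text
time: 2.48
eef_pos: [0.4365, 0.0113, 0.0193]
tcp_rot: [[0.233, 0.973, 0.005], [0.973, -0.233, -0.001], [0.0, 0.005, -1.0]]
ft_force: [-1.8, 0.8, 2.7]
gripper_width: 0.0642
grasp_force: 1.3
```

Call:
apply_moves(targets="0 0 0 0 0 0 255;0 0 0 0 0 0 255;0 0 0 0 0 0 255;0 0 0 0 0 0 255;0 0 0 0 0 0 255;0 0 0 0 0 0 255")

```text
time: 2.98
eef_pos: [0.4365, 0.0112, 0.0197]
tcp_rot: [[0.233, 0.972, 0.006], [0.972, -0.233, -0.001], [0.001, 0.006, -1.0]]
ft_force: [-0.3, 2.7, 6.7]
gripper_width: 0.0605
grasp_force: 65.1
```

Call:
apply_moves(targets="0 0 0.91 0 0 0 255;0 0 0.91 0 0 0 255;0 0 0.91 0 0 0 255")

```text
time: 3.23
eef_pos: [0.4348, 0.0112, 0.1292]
tcp_rot: [[0.233, 0.972, 0.003], [0.972, -0.233, -0.0], [0.0, 0.003, -1.0]]
ft_force: [1.0, -0.4, -1.1]
gripper_width: 0.0602
grasp_force: 66.0
```

Call:
apply_moves(targets="0.41 -0.76 0 0 0 0.34 255;0.41 -0.76 0 0 0 0.34 255;0.41 -0.76 0 0 0 0.34 255;0.41 -0.76 0 0 0 0.34 255;0.41 -0.76 0 0 0 0.34 255;0.41 -0.76 0 0 0 0.34 255;0.41 -0.76 0 0 0 0.34 255;0.41 -0.76 0 0 0 0.34 255")

```text
time: 3.9
eef_pos: [0.567, -0.2338, 0.1293]
tcp_rot: [[-0.003, 1.0, 0.004], [1.0, 0.003, -0.002], [-0.002, 0.004, -1.0]]
ft_force: [0.3, -0.2, -0.3]
gripper_width: 0.0608
grasp_force: 66.1
```

Call:
apply_moves(targets="0 0 0 0 0 0 255;0 0 0 0 0 0 255")

```text
time: 4.07
eef_pos: [0.5666, -0.2338, 0.1282]
tcp_rot: [[0.001, 1.0, 0.004], [1.0, -0.001, -0.002], [-0.002, 0.004, -1.0]]
ft_force: [-0.6, 0.3, -1.7]
gripper_width: 0.0604
grasp_force: 66.1
```

Run:
```python
from h import *
c=cap('wrist','w2.png');st()
print(blob(c,(60,120,40),(85,255,255),.125))
print(blob(c,(132,100,40),(155,255,255),.057))
```

```text
t 4.12 pos [ 0.566  -0.2324  0.1278] yaw 0.02 down [ 0.002 -0.001 -1.   ] w 0.0607 gf 66.1 F [ 0.1 -0.2 -0.9] q6 -29.5
(8782.5, ((566.7237548828125, -235.21287536621094), (45.57286834716797, 65.37913513183594), 89.80239868164062), array([259, 223], dtype=int32), array([383, 299], dtype=int32))
(4771.0, ((570.0645141601562, -141.81350708007812), (61.42340087890625, 33.95595932006836), 8.523456573486328), array([277,  54], dtype=int32), array([373, 120], dtype=int32))
```

View pics/w2.png

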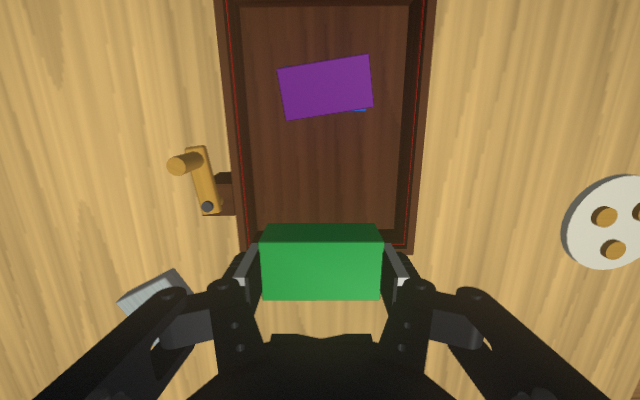

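Green is held square at (321,262) over the box's near end, with purple at (325,87) and the knob at (178,165). A quick check of the rim follows.

Run:
```python
from h import *
c=cap('wrist')
print(ray(c,[(217,30),(234,170),(435,30),(420,170),(413,254)],.048).round(4))
print('knob',ray(c,[(177,166)],.0925),'pivot',ray(c,[(207,207)],.0645))
print(proj(c,[[.639,-.27,.048],[.495,-.27,.048],[.566,-.264,.005]]))
```

```text
[[ 0.4971 -0.1035  0.048 ]
 [ 0.5    -0.1978  0.048 ]
 [ 0.6424 -0.1034  0.048 ]
 [ 0.6419 -0.1979  0.048 ]
 [ 0.6436 -0.2691  0.048 ]]
knob [[ 0.48016791 -0.18715441  0.0925    ]] pivot [[ 0.4829574  -0.22207026  0.0645    ]]
[[407.48696701 255.03190969]
 [235.94932535 255.1996251 ]
 [320.52313961 228.75318112]]
```

Call:
apply_moves(targets="0.05 0 -0.8 0 0 0 255;0 0 -0.8 0 0 0 255;0 0 -0.7 0 0 0 255;0 0 -0.2 0 0 0 255;0 0 0 0 0 0 255;0 0 0 0 0 0 255")

```text
time: 4.67
eef_pos: [0.5682, -0.2312, 0.0271]
tcp_rot: [[-0.003, 1.0, 0.001], [1.0, 0.003, -0.0], [-0.0, 0.001, -1.0]]
ft_force: [-0.9, -0.6, -0.2]
gripper_width: 0.0608
grasp_force: 67.0
```

Call:
apply_moves(targets="0 0 -0.06 0 0 0 255;0 0 0 0 0 0 255;0 0 0 0 0 0 30;0 0 0 0 0 0 30;0 0 0 0 0 0 30;0 0 0 0 0 0 30")

```text
time: 5.17
eef_pos: [0.568, -0.2322, 0.0234]
tcp_rot: [[-0.001, 1.0, 0.0], [1.0, 0.001, -0.0], [-0.0, 0.0, -1.0]]
ft_force: [-0.2, 0.2, -0.8]
gripper_width: 0.0754
grasp_force: 0.0
```

Call:
apply_moves(targets="0 0 0.9 0 0 0 30;0 0 0.9 0 0 0 30;0 0 0.9 0 0 0 0")

```text
time: 5.42
eef_pos: [0.5675, -0.2319, 0.1319]
tcp_rot: [[-0.001, 1.0, -0.002], [1.0, 0.001, 0.001], [0.001, -0.002, -1.0]]
ft_force: [1.7, -0.3, 0.6]
gripper_width: 0.0849
grasp_force: 0.0
```

Call:
apply_moves(targets="0.02 0.76 0 0 0 0.55 0;0.02 0.76 0 0 0 0.55 0;0.01 0.76 0 0 0 0.55 0;0 0 0 0 0 0 0;0 0 0 0 0 0 0")

```text
time: 5.83
eef_pos: [0.57, -0.1395, 0.1315]
tcp_rot: [[-0.147, 0.989, -0.0], [0.989, 0.147, -0.0], [-0.0, -0.0, -1.0]]
ft_force: [-1.0, -1.3, -0.1]
gripper_width: 0.0856
grasp_force: 0.0
```

Run:
```python
from h import *
c=cap('wrist','w3.png');st()
print(blob(c,(132,100,40),(155,255,255),.057))
```

```text
t 5.88 pos [ 0.5702 -0.1407  0.1314] yaw 8.38 down [ 0. -0. -1.] w 0.0852 gf 0.0 F [ 0.4 -0.2 -0.3] q6 -29.7
(3580.5, ((569.4952392578125, -137.87596130371094), (61.368778228759766, 38.69780349731445), 8.459975242614746), array([281, 189], dtype=int32), array([360, 236], dtype=int32))
```

Call:
apply_moves(targets="0 0 -0.9 0 0 0 0;0 0 -0.8 0 0 0 0;0 0 -0.28 0 0 0 0;0 0 0 0 0 0 0;0 0 0 0 0 0 255;0 0 0 0 0 0 255;0 0 0 0 0 0 255;0 0 0 0 0 0 255")

```text
time: 6.55
eef_pos: [0.5715, -0.1417, 0.0544]
tcp_rot: [[-0.145, 0.989, 0.004], [0.989, 0.145, -0.002], [-0.002, 0.004, -1.0]]
ft_force: [0.3, -0.3, 5.2]
gripper_width: 0.0602
grasp_force: 66.0
```

Call:
apply_moves(targets="0 0 0 0 0 0 255;0 0 0 0 0 0 255;0 0 0 0 0 0 255;0 0 0 0 0 0 255")

```text
time: 6.88
eef_pos: [0.5714, -0.1417, 0.0544]
tcp_rot: [[-0.145, 0.989, 0.004], [0.989, 0.145, -0.002], [-0.003, 0.004, -1.0]]
ft_force: [-0.3, -1.6, 5.5]
gripper_width: 0.0604
grasp_force: 66.2
```

Call:
apply_moves(targets="0 0 0.8 0 0 0 255;0 0 0.5 0 0 0 255;-0.03 -0.53 0 0 0 -0.84 255;-0.03 -0.53 0 0 0 -0.84 255;0 0 0 0 0 0 255")

```text
time: 7.3
eef_pos: [0.5681, -0.1866, 0.1056]
tcp_rot: [[0.006, 1.0, 0.003], [1.0, -0.006, -0.003], [-0.003, 0.003, -1.0]]
ft_force: [0.7, -0.8, -0.6]
gripper_width: 0.0607
grasp_force: 65.4
```

Run:
```python
from h import *
c=cap('wrist','w4.png');st()
print(blob(c,(100,120,40),(125,255,255),.031))
```

```text
t 7.35 pos [ 0.5677 -0.185   0.1051] yaw -0.19 down [ 0.002 -0.001 -1.   ] w 0.0605 gf 65.4 F [-0.4  0.2  0.6] q6 -25.2
(3853.0, ((570.37451171875, -139.2203369140625), (61.18313217163086, 34.406917572021484), 1.8254868984222412), array([280, 129], dtype=int32), array([365, 178], dtype=int32))
```

View pics/w4.png

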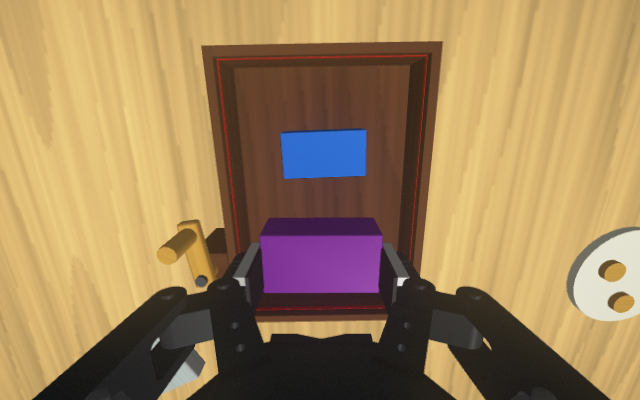

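Blue lies at (324,154). Purple, held at (321,262), lines up with the gap in front of it and green is hidden below. Lower it.

Call:
apply_moves(targets="0.03 0 -0.8 0 0 0 255;0 0 -0.8 0 0 0 255;0 0 -0.3 0 0 0 255;0 0 0 0 0 0 255;0 0 0 0 0 0 255")

```text
time: 7.77
eef_pos: [0.5687, -0.1826, 0.028]
tcp_rot: [[-0.0, 1.0, -0.001], [1.0, 0.0, 0.001], [0.001, -0.001, -1.0]]
ft_force: [0.7, 0.0, 0.3]
gripper_width: 0.0606
grasp_force: 72.7
```

Call:
apply_moves(targets="0 0 -0.04 0 0 0 255;0 0 0 0 0 0 30;0 0 0 0 0 0 30;0 0 0 0 0 0 30;0 0 0 0 0 0 30")

```text
time: 8.18
eef_pos: [0.569, -0.1833, 0.0268]
tcp_rot: [[0.001, 1.0, 0.0], [1.0, -0.001, -0.0], [-0.0, 0.0, -1.0]]
ft_force: [0.2, -0.3, 0.8]
gripper_width: 0.0751
grasp_force: 0.0
```

Call:
apply_moves(targets="0 0 0.95 0 0 0 30;0 0 0.95 0 0 0 30;0 0 0.95 0 0 0 0;0 0 0.95 0 0 0 0;0 0 0.5 0 0 0 0")

```text
time: 8.6
eef_pos: [0.5701, -0.1839, 0.2038]
tcp_rot: [[0.001, 1.0, 0.006], [1.0, -0.001, -0.003], [-0.003, 0.006, -1.0]]
ft_force: [-0.5, -0.7, 0.5]
gripper_width: 0.0851
grasp_force: 0.0
```

Run:
```python
from h import *
c=cap('wrist','w5.png');st()
for lo,hi in [((60,120,40),(85,255,255)),((132,100,40),(155,255,255)),((100,120,40),(125,255,255))]: print(blob(c,lo,hi,.031))
```

```text
t 8.65 pos [ 0.5713 -0.1844  0.2066] yaw -0.05 down [ 0.011 -0.005 -1.   ] w 0.0856 gf 0.0 F [1.  0.6 3.5] q6 -25.1
(1522.0, ((568.4700927734375, -229.77780151367188), (40.10536575317383, 60.60018539428711), 89.80876922607422), array([293, 207], dtype=int32), array([344, 239], dtype=int32))
(1685.5, ((568.8672485351562, -180.28562927246094), (61.3563346862793, 36.740116119384766), 0.789328396320343), array([291, 166], dtype=int32), array([346, 198], dtype=int32))
(1751.0, ((570.1286010742188, -139.3433074951172), (60.81705093383789, 34.2055778503418), 1.8465920686721802), array([291, 128], dtype=int32), array([348, 161], dtype=int32))
```

View pics/w5.png

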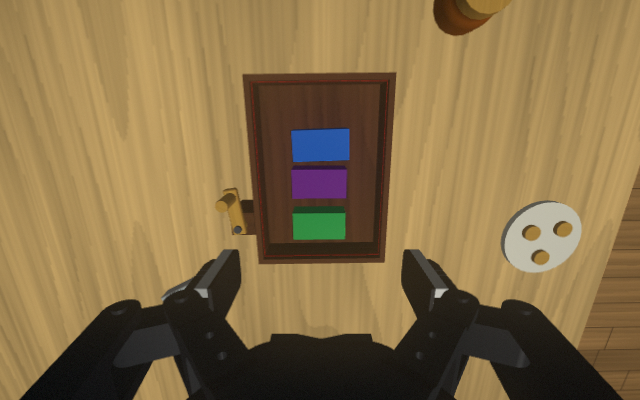

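All three blanks lie on the floor: blue (320,144), purple (319,182) and green (319,224). The knob is at (222,205). Next, the box's rim corners, then over to the lid.

Run:
```python
from h import *
c=cap('wrist');P=ray(c,[(244,75),(395,73),(385,263),(260,263)],.048);print(P.round(4),P.mean(0));st()
c=cap('top');m=cv2.inRange(c['image'],(30,15,10),(110,62,50));
for sl in [(150,225,330,415),(145,220,200,295)]:
    mm=np.zeros_like(m);a,b,x,y=sl;mm[a:b,x:y]=m[a:b,x:y];mm=cv2.morphologyEx(mm,cv2.MORPH_OPEN,np.ones((5,5)))
    k=cv2.findNonZero(mm).reshape(-1,2);z=.048 if x==330 else .014
    print(cv2.minAreaRect((ray(c,k,z)[:,:2]*1000).astype(np.float32)))
```

```text
[[ 0.5    -0.0732  0.048 ]
 [ 0.6441 -0.0714  0.048 ]
 [ 0.6482 -0.2755  0.048 ]
 [ 0.502  -0.2744  0.048 ]] [ 0.57354496 -0.17361299  0.048     ]
t 8.7 pos [ 0.5708 -0.1842  0.2036] yaw -0.05 down [ 0.009 -0.004 -1.   ] w 0.0853 gf 0.0 F [-0.6  0.1  0.4] q6 -25.1
((569.2650146484375, -167.30931091308594), (143.05686950683594, 199.72317504882812), 0.5111162066459656)
((591.6343383789062, 189.18524169921875), (197.11013793945312, 141.84312438964844), 79.74412536621094)
```

Call:
apply_moves(targets="0.03 0.55 0 0 0 0.95 0;0.03 0.55 0 0 0 0.95 0;0.03 0.55 0 0 0 0.95 0;0.03 0.55 0 0 0 0.95 0;0.03 0.55 0 0 0 0.95 0;0.03 0.55 0 0 0 0.95 0;0.03 0.55 0 0 0 0.95 0;0.03 0.55 0 0 0 0.95 0")

```text
time: 9.42
eef_pos: [0.5774, -0.0061, 0.1965]
tcp_rot: [[-0.618, 0.786, -0.004], [0.786, 0.618, 0.001], [0.003, -0.002, -1.0]]
ft_force: [0.8, 0.3, 0.3]
gripper_width: 0.0852
grasp_force: 0.0
```

Call:
apply_moves(targets="0.03 0.55 0 0 0 0.95 0;0.03 0.55 0 0 0 0.95 0;0.03 0.55 0 0 0 0.95 0;0.03 0.55 0 0 0 0.95 0;0.03 0.55 0 0 0 0.95 0;0.03 0.55 0 0 0 0.95 0;0.03 0.55 0 0 0 0.95 0;0.03 0.55 0 0 0 0.95 0")

```text
time: 10.08
eef_pos: [0.5871, 0.1696, 0.1964]
tcp_rot: [[-0.971, 0.239, -0.004], [0.239, 0.971, -0.0], [0.003, -0.001, -1.0]]
ft_force: [0.6, -1.1, -0.8]
gripper_width: 0.0854
grasp_force: 0.0
```

Call:
apply_moves(targets="0.03 0.55 0 0 0 0.95 0;0 0 0 0 0 0 0;0 0 0 0 0 0 0;0 0 0 0 0 0 0")

```text
time: 10.42
eef_pos: [0.5886, 0.1902, 0.1971]
tcp_rot: [[-0.987, 0.163, -0.003], [0.163, 0.987, -0.001], [0.002, -0.001, -1.0]]
ft_force: [0.7, 0.5, -0.8]
gripper_width: 0.0857
grasp_force: 0.0
```

Run:
```python
from h import *
c=cap('wrist','w6.png');st()
```

```text
t 10.47 pos [0.5888 0.1898 0.1975] yaw 80.6 down [-0.002 -0.001 -1.   ] w 0.0853 gf 0.0 F [ 0.2 -0.5  1. ] q6 -69.8
```

View pics/w6.png

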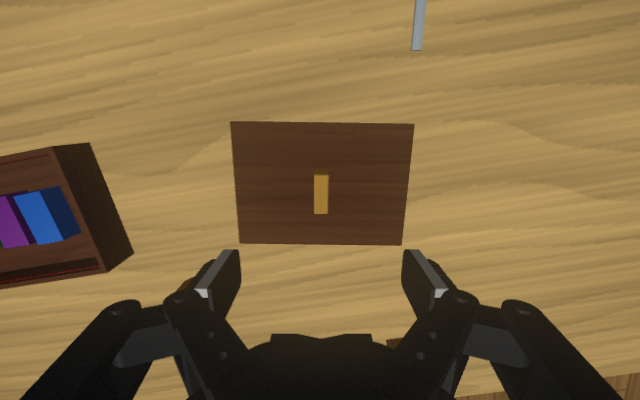

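The lid fills (231–414, 122–245) with the handle at (321,194), nearly aligned with the gripper.

Run:
```python
from h import *
c=cap('wrist');P=ray(c,[(231,122),(414,125),(402,245),(239,243)],.014);print(P.round(4).tolist(),P.mean(0))
d=P[1]-P[0]+P[2]-P[3];print('y-axis yaw',np.degrees(np.arctan2(-d[1],-d[0])), np.degrees(np.arctan2(d[1],d[0])))
H=ray(c,[(314,175),(328,175),(328,214),(315,214)],.046);print(H.round(4).tolist(),H.mean(0));st()
```

```text
[[0.5034, 0.1032, 0.014], [0.5392, 0.2996, 0.014], [0.6808, 0.2751, 0.014], [0.6451, 0.076, 0.014]] [0.59214822 0.18845963 0.014     ]
y-axis yaw -100.25051278238344 79.74948721761656
[[0.5699, 0.1842, 0.046], [0.5723, 0.1985, 0.046], [0.6143, 0.1918, 0.046], [0.612, 0.178, 0.046]] [0.59210877 0.18812825 0.046     ]
t 10.52 pos [0.589  0.1896 0.1978] yaw 80.58 down [-0.001 -0.    -1.   ] w 0.0853 gf 0.0 F [0.4 0.5 0.8] q6 -69.8
```

Call:
apply_moves(targets="0.08 -0.03 -0.9 0 0 -0.17 0;0 0 -0.95 0 0 0 0;0 0 -0.95 0 0 0 0;0 0 -0.95 0 0 0 0;0 0 -0.29 0 0 0 0;0 0 0 0 0 0 255;0 0 0 0 0 0 255;0 0 0 0 0 0 255")

```text
time: 11.18
eef_pos: [0.5942, 0.1895, 0.0395]
tcp_rot: [[-0.984, 0.177, 0.004], [0.177, 0.984, 0.001], [-0.004, 0.002, -1.0]]
ft_force: [-0.9, -0.1, -0.1]
gripper_width: 0.0513
grasp_force: 0.0
```

Call:
apply_moves(targets="0 0 0 0 0 0 255;0 0 0 0 0 0 255;0 0 0 0 0 0 255;0 0 0 0 0 0 255;0 0 0 0 0 0 255;0 0 0 0 0 0 255;0 0 0 0 0 0 255;0 0 0 0 0 0 255")

```text
time: 11.85
eef_pos: [0.5935, 0.1898, 0.0389]
tcp_rot: [[-0.984, 0.176, 0.003], [0.176, 0.984, 0.001], [-0.003, 0.001, -1.0]]
ft_force: [-0.1, -0.2, 7.0]
gripper_width: 0.0148
grasp_force: 59.8
```

Call:
apply_moves(targets="0 0 0.5 0 0 0 255;0 0 0.9 0 0 0 255;0 0 0.9 0 0 0 255;0 0 0.9 0 0 0 255")

```text
time: 12.18
eef_pos: [0.5919, 0.1895, 0.1663]
tcp_rot: [[-0.984, 0.176, -0.001], [0.176, 0.984, -0.0], [0.001, -0.0, -1.0]]
ft_force: [0.9, 0.2, -2.5]
gripper_width: 0.0149
grasp_force: 58.8
```

Call:
apply_moves(targets="-0.05 -0.75 0 0 0 0.17 255;-0.05 -0.75 0 0 0 0.17 255;-0.05 -0.75 0 0 0 0.17 255;-0.05 -0.75 0 0 0 0.17 255;-0.05 -0.75 0 0 0 0.17 255;-0.05 -0.75 0 0 0 0.17 255;-0.05 -0.75 0 0 0 0.17 255;-0.05 -0.75 0 0 0 0.17 255")

```text
time: 12.85
eef_pos: [0.576, -0.0518, 0.1652]
tcp_rot: [[-0.998, 0.058, 0.0], [0.058, 0.998, 0.0], [-0.0, 0.0, -1.0]]
ft_force: [0.5, -0.0, -1.5]
gripper_width: 0.0147
grasp_force: 59.0
```

Call:
apply_moves(targets="-0.05 -0.75 0 0 0 0.17 255;-0.05 -0.75 0 0 0 0.17 255;-0.05 -0.75 0 0 0 0.17 255;-0.05 -0.75 0 0 0 0.17 255;0 0 0 0 0 0 255;0 0 0 0 0 0 255;0 0 0 0 0 0 255")

```text
time: 13.43
eef_pos: [0.5682, -0.1701, 0.1649]
tcp_rot: [[-1.0, -0.0, -0.0], [-0.0, 1.0, 0.001], [0.0, 0.001, -1.0]]
ft_force: [0.3, 0.4, -1.8]
gripper_width: 0.0146
grasp_force: 59.1
```

Run:
```python
from h import *
st();a=cap('top')['image'][140:240,310:430];b=cap('wrist')['image']
a=cv2.resize(a,(480,400),interpolation=cv2.INTER_CUBIC)
cv2.imwrite('pics/c7.png',cv2.resize(b,None,fx=1.25,fy=1.25)[:,:,::-1]);cv2.imwrite('pics/t7.png',a[:,:,::-1])
```

```text
t 13.43 pos [ 0.5682 -0.1701  0.1649] yaw 90.01 down [-0.     0.001 -1.   ] w 0.0146 gf 59.1 F [ 0.3  0.4 -1.8] q6 -114.1
```

View pics/c7.png

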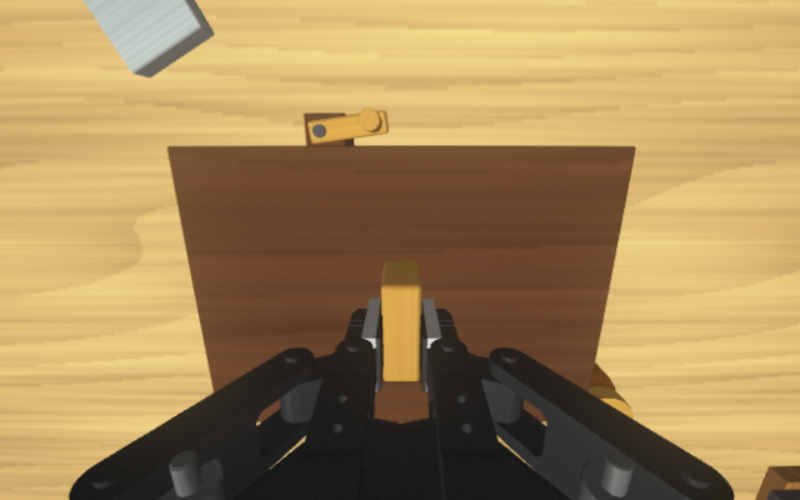

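The lid is level and square. Its -x edge runs along row 147 from (168) to (634), and the pivot is at (319,130) and the knob at (370,120) in the enlarged picture.

Run:
```python
from h import *
c=cap('wrist');s=1.25
print('lid -x corners',ray(c,np.array([(168,147),(634,147)])/s,.140).round(4).tolist())
print('pivot',ray(c,np.array([(319,130)])/s,.0655).round(4),'knob',ray(c,np.array([(369,119)])/s,.0925).round(4))
print('block',ray(c,np.array([(205,28)])/s,.02).round(4))
# top camera: outer box via pivot check skipped; bounding rect of lid in top at z=.14
c=cap('top');m=cv2.inRange(c['image'],(30,15,10),(115,66,54));mm=np.zeros_like(m);mm[130:240,310:430]=m[130:240,310:430]
mm=cv2.morphologyEx(mm,cv2.MORPH_OPEN,np.ones((5,5)));k=cv2.findNonZero(mm).reshape(-1,2)
print(k.min(0),k.max(0),cv2.minAreaRect((ray(c,k,.14)[:,:2]*1000).astype(np.float32)))
```

```text
lid -x corners [[0.4941, -0.2705, 0.14], [0.4938, -0.0711, 0.14]]
pivot [[ 0.4839 -0.2221  0.0655]] knob [[ 0.4795 -0.1883  0.0925]]
block [[ 0.4142 -0.3076  0.02  ]]
[337 158] [420 215] ((570.687255859375, -171.54440307617188), (148.58982849121094, 230.79132080078125), 5.020280361175537)
```

Call:
apply_moves(targets="0.11 -0.01 -0.6 0 0 0 255;0 0 -0.6 0 0 0 255;0 0 -0.5 0 0 0 255;0 0 -0.1 0 0 0 255;0 0 0 0 0 0 255;0 0 0 0 0 0 255")

```text
time: 14.13
eef_pos: [0.5734, -0.1707, 0.0938]
tcp_rot: [[-1.0, -0.001, 0.001], [-0.001, 1.0, -0.0], [-0.001, -0.0, -1.0]]
ft_force: [0.0, -0.1, -0.8]
gripper_width: 0.0148
grasp_force: 59.0
```

Run:
```python
from h import *
st();c=cap('wrist')
a=cv2.resize(c['image'][60:260,100:540],None,fx=1.8,fy=1.8,interpolation=cv2.INTER_CUBIC)
s=cap('scene')['image'][120:240,180:340]
s=cv2.resize(s,(320,240),interpolation=cv2.INTER_CUBIC)
o=np.zeros((600,792,3),np.uint8);o[:360]=a;o[360:,:320]=s
t=cap('top')['image'][140:240,310:430];o[360:,330:618]=cv2.resize(t,(288,240),interpolation=cv2.INTER_CUBIC)
cv2.imwrite('pics/c8.png',o[:,:,::-1])
```

```text
t 14.13 pos [ 0.5734 -0.1707  0.0938] yaw 90.08 down [ 0.001 -0.    -1.   ] w 0.0148 gf 59.0 F [ 0.  -0.1 -0.8] q6 -114.0
```

View pics/c8.png

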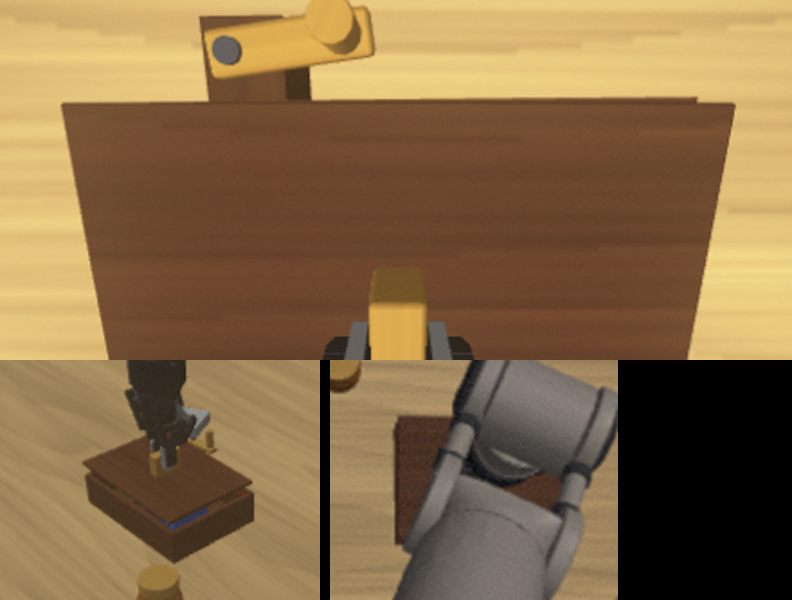

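The lid hovers over the box. The lid's -x corners are at (62,103) and (735,103) in the crop, and the box rim's +y corner shows at (697,97).

Run:
```python
from h import *
c=cap('wrist')
f=lambda p,z:ray(c,np.array(p)/1.8+[100,60],z).round(4).tolist()
print('lid',f([(62,103),(735,103)],.069)); print('box +y corner',f([(697,97),(500,99)],.048)); print('pivot',f([(227,50)],.0655),'knob',f([(329,18)],.0925)); st()
g=cv2.cvtColor(c['image'],cv2.COLOR_RGB2GRAY)
```

```text
lid [[0.4992, -0.2726, 0.069], [0.4991, -0.0722, 0.069]]
box +y corner [[0.4972, -0.0718, 0.048], [0.4981, -0.1382, 0.048]]
pivot [[0.4844, -0.2229, 0.0655]] knob [[0.4799, -0.1891, 0.0925]]
t 14.33 pos [ 0.5736 -0.1711  0.0944] yaw 90.05 down [ 0.002 -0.001 -1.   ] w 0.0147 gf 59.0 F [-1.5  0.6 -2.1] q6 -114.0
```

Call:
apply_moves(targets="-0.01 0 -0.15 0 0 0 255;0 0 -0.13 0 0 0 255;0 0 -0.08 0 0 0 255;0 0 -0.03 0 0 0 255;0 0 0 0 0 0 255;0 0 0 0 0 0 255")

```text
time: 14.83
eef_pos: [0.5725, -0.171, 0.0796]
tcp_rot: [[-1.0, -0.001, 0.001], [-0.001, 1.0, -0.001], [-0.001, -0.001, -1.0]]
ft_force: [-5.3, 2.6, 17.9]
gripper_width: 0.0148
grasp_force: 61.8
```

Call:
apply_moves(targets="0 0 0 0 0 0 130;0 0 0 0 0 0 130;0 0 0 0 0 0 130;0 0 0 0 0 0 130;0 0 0.4 0 0 0 130;0 0 0.8 0 0 0 130;0 0 0.8 0 0 0 130;0 0 0 0 0 0 130")

```text
time: 15.5
eef_pos: [0.5754, -0.1722, 0.1635]
tcp_rot: [[-1.0, -0.001, 0.01], [-0.001, 1.0, -0.004], [-0.01, -0.004, -1.0]]
ft_force: [1.2, -1.7, 0.9]
gripper_width: 0.0419
grasp_force: 0.0
```

Run:
```python
from h import *
st();c=cap('wrist')
im=c['image'];cv2.imwrite('pics/c9.png',im[:,:,::-1])
# lid -x edge: bright bench -> dark lid transition along columns, at lid plate z
g=im[:,:,0].astype(int)
e=[]
for u in list(range(150,190,8))+list(range(330,480,15)):
    col=g[:300,u];i=np.where((col[:-6]>120)&(col[6:]<110))[0]
    e.append((u,i.max()+3 if len(i) else -1))
print(e); v=[x for x in e if x[1]>0]
print(ray(c,v,.054)[:,:2].round(4).tolist())
```

```text
t 15.5 pos [ 0.5754 -0.1722  0.1635] yaw 90.04 down [ 0.01  -0.004 -1.   ] w 0.0419 gf 0.0 F [ 1.2 -1.7  0.9] q6 -114.0
[(150, np.int64(19)), (158, np.int64(14)), (166, np.int64(7)), (174, np.int64(296)), (182, np.int64(291)), (330, np.int64(237)), (345, np.int64(114)), (360, np.int64(114)), (375, np.int64(283)), (390, np.int64(114)), (405, np.int64(280)), (420, np.int64(291)), (435, np.int64(283)), (450, np.int64(285)), (465, np.int64(281))]
[[0.4304, -0.3029], [0.4272, -0.2963], [0.4227, -0.2895], [0.6755, -0.3235], [0.6695, -0.3143], [0.6094, -0.1654], [0.4993, -0.1543], [0.4992, -0.142], [0.6592, -0.1202], [0.4992, -0.1174], [0.6558, -0.0907], [0.6685, -0.0744], [0.6592, -0.0605], [0.6615, -0.0452], [0.6569, -0.0309]]
```

Call:
apply_moves(targets="-0.78 -0.15 0 0 0 0 130;-0.78 -0.15 0 0 0 0 130;-0.78 -0.15 0 0 0 0 130;0 0 0 0 0 0 130;0 0 0 0 0 0 130;0 0 0 0 0 0 130")

```text
time: 16.05
eef_pos: [0.4793, -0.1891, 0.157]
tcp_rot: [[-1.0, -0.0, 0.0], [-0.0, 1.0, 0.0], [-0.0, 0.0, -1.0]]
ft_force: [-0.6, -0.1, 1.6]
gripper_width: 0.0422
grasp_force: 0.0
```

Run:
```python
from h import *
st();o=manip.get_obs();print(np.array(o['eef_pos']))
```

```text
t 16.05 pos [ 0.4793 -0.1891  0.157 ] yaw 90.01 down [ 0.  0. -1.] w 0.0422 gf 0.0 F [-0.6 -0.1  1.6] q6 -120.1
[ 0.47926852 -0.18908763  0.15698112]
```

Call:
apply_moves(targets="0.02 0 -0.7 0 0 0 130;0 0 -0.7 0 0 0 130;0 0 -0.4 0 0 0 130;0 0 0 0 0 0 130;0 0 0 0 0 0 255;0 0 0 0 0 0 255;0 0 0 0 0 0 255;0 0 0 0 0 0 255")

```text
time: 16.72
eef_pos: [0.4803, -0.1876, 0.0865]
tcp_rot: [[-1.0, -0.001, 0.001], [-0.001, 1.0, 0.002], [-0.001, 0.002, -1.0]]
ft_force: [1.2, 6.7, -0.1]
gripper_width: 0.0094
grasp_force: 58.5
```

Call:
apply_moves(targets="0 0 0 0 0 0 255;0 0 0 0 0 0 255;0 0 0 0 0 0 255")

```text
time: 16.97
eef_pos: [0.4803, -0.1876, 0.0865]
tcp_rot: [[-1.0, -0.001, 0.002], [-0.001, 1.0, 0.001], [-0.002, 0.001, -1.0]]
ft_force: [1.4, 7.3, 0.1]
gripper_width: 0.0094
grasp_force: 58.5
```

Call:
apply_moves(targets="0.14 0 0 0 0 0 255;0.14 -0.01 0 0 0 0 255;0.12 -0.045 0 0 0 0 255;0.12 -0.045 0 0 0 0 255;0.1 -0.075 0 0 0 0 255;0.1 -0.075 0 0 0 0 255;0.075 -0.105 0 0 0 0 255;0.075 -0.105 0 0 0 0 255")

```text
time: 17.63
eef_pos: [0.5185, -0.2017, 0.0869]
tcp_rot: [[-1.0, 0.001, 0.008], [0.001, 1.0, 0.008], [-0.008, 0.008, -1.0]]
ft_force: [20.0, 23.2, -5.0]
gripper_width: 0.0094
grasp_force: 58.4
```

Call:
apply_moves(targets="0.03 -0.08 0 0 0 0 255;0.03 -0.08 0 0 0 0 255;0.02 -0.09 0 0 0 0 255;0.01 -0.09 0 0 0 0 255;0 0 0 0 0 0 255;0 0 0 0 0 0 255")

```text
time: 18.13
eef_pos: [0.5278, -0.2201, 0.0876]
tcp_rot: [[-1.0, 0.001, 0.022], [0.001, 1.0, -0.003], [-0.022, -0.003, -1.0]]
ft_force: [33.3, 10.4, -17.8]
gripper_width: 0.0088
grasp_force: 59.4
```

Call:
apply_moves(targets="0 0 0 0 0 0 130;0 0 0 0 0 0 130;0 0 0 0 0 0 130;0 0 0 0 0 0 130;0 0 0.8 0 0 0 130;0 0 0.9 0 0 0 130;0 0 0.5 0 0 0 130;0.3 0.3 0 0 0 0 130")

```text
time: 18.8
eef_pos: [0.5308, -0.2119, 0.179]
tcp_rot: [[-1.0, 0.002, 0.007], [0.002, 1.0, -0.005], [-0.007, -0.005, -1.0]]
ft_force: [1.0, -0.7, 0.5]
gripper_width: 0.0419
grasp_force: 0.0
```

Call:
apply_moves(targets="0.9 0.9 0.3 0 0 0 130;0.9 0.9 0.3 0 0 0 130;0 0 0 0 0 0 130;0 0 0 0 0 0 130")

```text
time: 19.13
eef_pos: [0.5884, -0.1503, 0.1932]
tcp_rot: [[-1.0, -0.003, 0.001], [-0.003, 1.0, -0.001], [-0.001, -0.001, -1.0]]
ft_force: [-0.6, -0.8, -0.2]
gripper_width: 0.0422
grasp_force: 0.0
```

Run:
```python
from h import *
st();c=cap('wrist','c10.png')
h=cv2.cvtColor(c['image'],cv2.COLOR_RGB2HSV)
print(proj(c,[[.484,-.222,.0645],[.518,-.222,.0925],[.518,-.222,.0645],[.484,-.188,.0925],[.484,-.222,.05]]).round(0).tolist())
u,v=proj(c,[[.51,-.22,.07]])[0].astype(int);print(u,v)
roi=c['image'][max(v-40,0):v+40:5,max(u-60,0):u+60:6]
for r in roi: print(' '.join('%02x%02x%02x'%tuple(p) for p in r))
```

```text
t 19.13 pos [ 0.5884 -0.1503  0.1932] yaw 90.2 down [ 0.001 -0.001 -1.   ] w 0.0422 gf 0.0 F [-0.6 -0.8 -0.2] q6 -111.8
[[240.0, 81.0], [233.0, 122.0], [243.0, 122.0], [274.0, 76.0], [244.0, 83.0]]
242 112
a48855 a58957 a68b58 a58a56 a88a57 a98c58 ab8e5a a98c58 573e24 583d24 583f24 5b3f27 5a3f25 40301b ae9059 ad8f5a ae905b ae915b b1925d af925c
ba9b62 b69760 b79860 b7985f aa8d59 ab8e58 ac8e5a ae905c 583c25 635848 7f6438 594222 5c4029 392916 3a2a18 b1925b b1915b b0925b b2935d b2935c
bc9b62 bb9a61 be9c63 bb9b61 bb9b61 bb9b60 bc9c62 b8985f 785a38 4f4b49 4e4947 614a25 5c3f26 372a17 392a18 aa8d59 aa8c59 a98c57 aa8d58 a88c58
bd9c61 bd9d63 be9c62 bd9d63 bf9d63 bd9c62 bf9e65 bf9e65 987a4d b58b40 ac853d 694d24 5a3d25 372916 382919 bf9f63 bf9d64 be9e63 be9d63 bf9e64
b99a61 ba9960 bc9b60 be9d62 be9c62 bf9e64 bd9e62 c09f64 ab8c59 b28a40 ad873e 745727 5b3f27 372816 362719 c6a467 c5a368 c7a567 c6a367 c7a367
ba9b61 ba9a60 bc9c63 bd9d62 bc9c62 be9d62 be9f64 bf9e62 bc9b61 b38a3f ae843d 81602c 593b23 372719 37291b c1a064 c09f64 c2a165 c09f64 c0a064
b89860 917348 5a3f27 5b3e26 5b3f27 5a3e25 5b3e28 593c2
[... 645 characters left out ...]

b3935d b3945d 593d25 583b24 593a25 573a24 573a23 563923 a17b38 ad853c 533e1d 967233 533720 563823 553822 553722 563822 573923 553722 563723
b99a60 b99a61 573b28 573a24 553923 563a22 553924 543923 533620 543622 78562a 6a4a24 533520 533620 543622 553824 533521 553724 543520 543622
b2935e b2945d 593d26 583a23 583b25 553924 583b25 563923 553723 543721 543722 543721 533520 523521 553723 533620 533521 533623 513520 50321d
b99961 b99963 64482d 583b26 563a23 573b24 553723 553820 553723 553722 563823 553821 563921 543620 553622 563623 53351e 553521 543621 553722
bf9f64 bf9e63 a58653 593c25 583a24 593b25 563822 543721 553722 553823 533520 543721 533522 533521 543622 533420 543523 533522 533421 52331f
```

Run:
```python
from h import *
c=cap('wrist');h=cv2.cvtColor(c['image'],cv2.COLOR_RGB2HSV)
m=cv2.inRange(h,(15,140,90),(25,255,255));m[:76]=0;m[140:]=0;m[:,:215]=0;m[:,270:]=0
for v in range(86,136,4):
    u=np.where(m[v])[0]
    if len(u): L=ray(c,[(u.min(),v),(u.max()+1,v)],.0645);print(v,u.min(),u.max(),L[:,:2].round(4).tolist())
m2=cv2.inRange(c['image'],(60,40,20),(100,80,60))
# lid corners on -x edge
e=[]
for u in (200,215,300,340,380,420):
    col=c['image'][60:160,u,0].astype(int);i=np.where((col[:-3]>140)&(col[3:]<110))[0]
    e.append((u,60+i.max()+2 if len(i) else 0))
print(e,ray(c,[x for x in e],.054)[:,:2].round(4).tolist())
for v in (120,150):
    r=c['image'][v,:,0].astype(int);d=np.where(np.abs(r[4:]-r[:-4])>50)[0]+2;print(v,d.min(),d.max(),ray(c,[(d.min(),v),(d.max(),v)],.054)[:,:2].round(4).tolist())
s=cap('scene');print(proj(s,[[.57,-.17,.054]]))
```

```text
86 233 249 [[0.4867, -0.2288], [0.4867, -0.2141]]
90 233 249 [[0.4899, -0.2291], [0.4899, -0.2143]]
94 234 250 [[0.4932, -0.2285], [0.4932, -0.2137]]
98 234 250 [[0.4965, -0.2288], [0.4965, -0.2139]]
102 235 250 [[0.4998, -0.2282], [0.4998, -0.2141]]
106 235 251 [[0.5031, -0.2285], [0.5031, -0.2135]]
110 236 251 [[0.5065, -0.2279], [0.5065, -0.2137]]
114 236 251 [[0.5098, -0.2282], [0.5098, -0.2139]]
118 230 252 [[0.5132, -0.2338], [0.5133, -0.2133]]
122 228 252 [[0.5167, -0.2359], [0.5167, -0.2135]]
126 228 252 [[0.5201, -0.2363], [0.5201, -0.2138]]
130 231 253 [[0.5236, -0.2339], [0.5236, -0.2131]]
134 240 251 [[0.5271, -0.226], [0.5271, -0.2151]]
[(200, np.int64(102)), (215, np.int64(102)), (300, np.int64(101)), (340, np.int64(101)), (380, np.int64(101)), (420, 0)] [[0.4991, -0.2634], [0.4992, -0.2496], [0.4984, -0.1719], [0.4983, -0.1354], [0.4982, -0.0989], [0.4185, -0.0703]]
120 190 410 [[0.515, -0.2747], [0.5148, -0.0699]]
150 194 407 [[0.5426, -0.2745], [0.5424, -0.0702]]
[[263.05300786 178.41083133]]
```

```bash
python3 -c "
from station import manip
print(manip.hand_in())"
```

```text
the job is handed in; nothing more can be done
None
```

I handed the job in but got no verdict back. All three blanks are on the box floor, the lid is on the box (about 40 mm above its base, under 3 mm off centre), and the turn-button is over it at about 1.55 rad. I did not re-measure the jar, file or block at the end, but nothing suggested the arm touched them.

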